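# Draw a panel joint tight with its cam lock

## Robot

A 6-joint arm with a two-finger parallel gripper is mounted at the origin on the work surface. World frame = base frame: x ahead of the robot, y to its left, z up, the work surface at z = 0. Lengths are in m, angles in rad, forces in N, time in s.
With the tool pointing down it reaches from about 0.325 to 0.9 m from the base axis. Payload 6.1 kg.
Tool frame: the origin (TCP) lies midway between the tips of the shut fingers; the grasp point (between the pads) lies 19 mm behind it; x points along the fingers, y is the direction in which the jaws open and shut, and the axes are right-handed (so a half turn about x gives the same grasp; the last joint's range is limited). The gripper opens to 85 mm and grips with 20 to 120 N. Pads are 22 mm wide; open, the fingers measure 114 mm over their backs; the gripper's body (76 mm by 85 mm) begins 54 mm behind the grasp point. The pads swing forward as they close: fully open they stand 13 mm farther back than shut.
Start: joints at [1.005, 0.22, 1.526, -0, 1.395, -0.126], TCP at [0.266, 0.566, 0.231] pointing down, gripper open.
Joint ranges: [-2.98, 2.98], [-0.91, 2.08], [0.09, 2.57], [-1.24, 4.39], [0.2, 2.65], [-2.68, 2.68]. Speed limits (rad/s): [2.57, 2.57, 3.01, 3.14, 3.14, 3.14].

## Interface

Orientations are given as [roll, pitch, yaw] about the fixed x, y, z axes, in that order (R = Rz(yaw) Ry(pitch) Rx(roll)).
In Python, from plant import movep, move_l, set_joints, gripper_to, hold, inverse_kinematics, observe, get_image, get_calibration, Unreachable, job_done gives the robot as it stands. Calls block until the motion is done:
- movep(position, orientation): joint-space move of the TCP to a pose.
- move_l(position, feed=0.15, rotation=None, max_force=None): straight line of the TCP; rotation=None keeps the orientation; feed is the mean speed in m/s. With max_force (N) it stops when the force on the tool has changed by that much, and returns True; else False.
- set_joints(angles): joint-space move.
- gripper_to(opening, f_grip=None): finger opening in m; f_grip is the grip in N (None keeps the last); returns when the fingers have stopped.
- hold(seconds).
- inverse_kinematics(position, orientation): joint angles nearest the present ones, or None.
- observe(): the state.
- get_image(name): name is "side" or "top" or "wrist"; returns (picture, depth): 480x640x3 uint8, red, green, blue; 480x640 float32, m along the optical axis (not along the pixel's ray), 0 where there is no reading.
- get_calibration(name): a dict with "intrinsics" (3x3 intrinsics, pixels), "dist_coeffs" ([k1, k2, p1, p2, k3] as OpenCV has them; the pictures are not rectified), "world_from_camera" (4x4, takes a point from camera to world coordinates). Camera axes: x right, y down, z forward; pixel columns grow to the right and rows downward; lengths in m; the calibration is good to about 2 mm. A picture is of the moment at which its call begins: read the wrist's pose just before it. get_calibration takes no time and is no camera call; for the wrist camera it gives the pose at the moment of the call.
A pose or a line that the arm cannot do raises Unreachable and nothing moves.
- job_done(): hands the job in, once; it reports no verdict.
The state is a dict: "time_s": time; "q": joint angles; "joint_velocities": joint speeds; "joint_torque": joint torques, N m; "eef_pos": TCP position; "tcp_rot": TCP orientation; "ft_force": force on the tool from outside, world axes, zero at the start; "torque": the same for the moment, N m; "opening": finger opening in m.
Only numpy, scipy, OpenCV 4.12 (cv2) and the standard library are available. Lean on these libraries where they do the work, as an engineer would, in place of code of your own. Each camera call takes 0.05 s, during which the arm holds its last target.

## Task

Take the flat-bladed screwdriver out of the wooden tool rack, fit its blade into the slot of the round cam lock in the clamped panel and turn it clockwise, seen from above, until the cam has pulled the loose panel up snug and firm against the rubber seal strip. Turn by feel and stop as soon as it is firm, without crushing the seal or leaning hard on the cam. Then put the screwdriver back upright in its hole in the rack, fully down, and leave the other things on the bench alone.

Things in the scene. Friction and masses are not known exactly. Their poses are not given: they have to be found in the camera images.
- driver: Stubby flat-bladed screwdriver, 90 g, blade down in a rack hole. Origin on its axis under the 29 mm round, 5 mm thick steel collar that rests on the rack; z up the handle. Handle: flat-sided black bar, 30 mm along x, 22 mm along y (grip it across y), 5 to 65 mm above the origin. Below: 8 mm shaft ending in the blade, 14 mm wide along x. Half a turn about z makes no difference.
- driver_tip (a point): Middle of the square end of the blade, 55 mm below the driver's origin on its axis; the blade is 14 mm wide along x, 3.2 mm thick along y, 14 mm long.
- cam_slot (a point): Middle of the mouth of the slot in the cam lock, a bright 41 mm metal disc flush with the top of the clamped white panel, 42 mm above the bench, axis vertical. x runs along the slot: 16.5 mm long, 4.5 mm wide, 8 mm deep, flat floor. The frame turns with the cam; half a turn makes no difference to the fit.
- cam (a joint): Angle of the cam lock (rad), growing clockwise seen from above; starts between -0.1 and 0.25. Its hidden spiral catches the bolt head and draws the loose panel 4.5 mm per rad. Somewhere between 0.7 and 1.5 the panel meets the seal and the turning moment climbs: 0.1 to 0.15 Nm while the panel slides, about 0.25 Nm when snug and firm, over 0.4 Nm is too much. It stays where it is left.
- panel: Loose white panel 120 x 90 x 32 mm, about 0.3 kg, on the jig's 10 mm baseboard, guided by two low white fences so that it only slides towards the clamped panel (its own -y) or back; a 5 mm steel bolt runs from the middle of its edge into the clamped panel. Origin at the centre of its underside. The joint stands open 1 to 5 mm at the start.
- seal: Black rubber seal strip on the clamped panel's edge, 70 mm wide, 28 mm high, in the open joint; where it ends varies by some mm. Origin at the bottom middle of its outer face, on the baseboard; y points to the loose panel. Stiff: it gives 1 mm at 45 N, so the way from first touch to crushed is only about 0.6 mm.
- jig: Plywood jig fixed to the bench, baseboard 156 mm along x by 236 mm along y by 10 mm, with a white clamped panel 120 x 108 x 32 mm on its -y half (two low steel clamps at its -y corners, up to 57 mm above the bench); origin at the underside of its centre. The cam's axis is at y = -32 mm from the origin; the open joint at about y = 0 to 10 mm.
- rack: Fixed wooden tool rack block, 56 mm along x, 150 mm along y, 62 mm high, with two vertical holes; origin at the centre of its underside.
- rack_hole_a (a point): Centre of the mouth of a rack hole, 21.5 mm diameter, right through the 62 mm high block, at y = +42 mm.
- rack_hole_b (a point): Centre of the mouth of the other, equal hole, at y = -42 mm. The screwdriver stands in one of the two and the awl in the other.
- awl: Round-handled dark wooden awl, standing in the rack's other hole, not needed; its handle is 29 mm wide, 64 mm high. Origin at the underside of its handle.
- carton: Small cardboard box 90 x 120 x 60 mm. Origin under its centre.
- tape_roll: Lying cardboard tape core, 90 mm diameter, 45 mm high. Origin under its centre.
- cards: Bundle of cards 100 x 70 x 32 mm. Origin under its centre.
- jar: Clear jar, 60 mm diameter, 75 mm high. Origin under its centre.
- spare_cam: Spare metal cam blank without a slot, 41 mm diameter, 24 mm high, lying loose. Origin under its centre.
- parts_cup: Grey open cup, 72 mm diameter, 70 mm high. Origin under its centre.
There are look-alikes about, which are no part of the job. Leave any yellow look-alike of the rack alone.

How it is judged:
By the outcome, as a careful person would: the job done as asked, in the order asked, and still so for the second after the job is handed in, with the robot touching nothing.
It also fails if it takes over 70 s, if anything falls off the work surface, if the arm or the gripper's body presses on something with over 40 N, if the wrist force passes 120 N, or if a joint passes its speed limit or range.

## Working session

There is one attempt and no reset: what is moved stays moved. The work goes in short steps, each a Python script; the robot and the scene stay as the last script left them, time stands still between calls to the robot, and variables do not carry over. Pictures are saved under pics/ and viewed, and the job is handed in when it is done.

```bash
ls; mkdir -p pics; python3 - <<'E'
from plant import *
import cv2, numpy as np
for n in ["top","side","wrist"]:
    c=get_calibration(n); im,d=get_image(n)
    cv2.imwrite(f"pics/{n}0.png",im[:,:,::-1]); np.save(f"pics/{n}0.npy",d)
    print(n,np.round(c["intrinsics"],1).tolist(),c["dist_coeffs"],np.round(c["world_from_camera"],3).tolist())
print(observe())
E
```

```text
pics
top [[541.5, 0.0, 326.5], [0.0, 541.5, 232.1], [0.0, 0.0, 1.0]] [-0.09517473  0.          0.          0.          0.        ] [[-0.009, -0.989, 0.15, 0.294], [-1.0, 0.009, -0.003, -0.024], [0.001, -0.15, -0.989, 1.224], [0.0, 0.0, 0.0, 1.0]]
side [[598.4, 0.0, 316.4], [0.0, 598.4, 242.5], [0.0, 0.0, 1.0]] [0.02728446 0.         0.         0.         0.        ] [[0.7, -0.521, 0.487, -0.163], [-0.713, -0.497, 0.494, -0.68], [-0.015, -0.694, -0.72, 1.03], [0.0, 0.0, 0.0, 1.0]]
wrist [[421.1, 0.0, 317.7], [0.0, 421.1, 230.7], [0.0, 0.0, 1.0]] [0.0067857 0.        0.        0.        0.       ] [[0.426, 0.867, 0.256, 0.2], [0.905, -0.408, -0.124, 0.596], [-0.003, 0.285, -0.959, 0.373], [0.0, 0.0, 0.0, 1.0]]
{'time_s': 0.15, 'q': array([ 1.00490616e+00,  2.21065473e-01,  1.52734239e+00,  4.46704938e-05,
        1.39470991e+00, -1.26099731e-01]), 'joint_velocities': array([-0.00130512, -0.00171981, -0.00174596, -0.00044798, -0.00103455,
        0.0008254 ]), 'joint_torque': array([ 1.34779671e-03, -4.97488689e+01, -3.89902854e+01, -1.90594147e-05,
        7.24853933e-03,  6.16339662e-06]), 'eef_pos': array([0.26583254, 0.56513509, 0.23044098]), 'tcp_rot': array([-1.72571712,  1.56927057, -2.16551542]), 'ft_force': array([ 0.5023538 , -0.05110974, -1.07118579]), 'torque': array([-0.02268426,  0.04573805,  0.02575564]), 'opening': 0.08501010774193993}
```

View pics/top0.png

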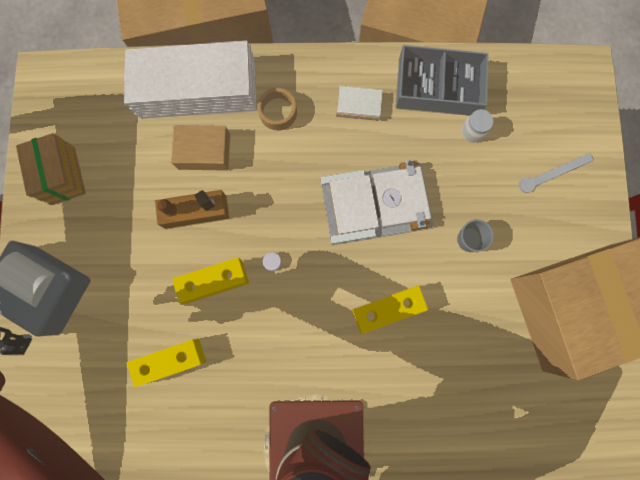

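View pics/side0.png

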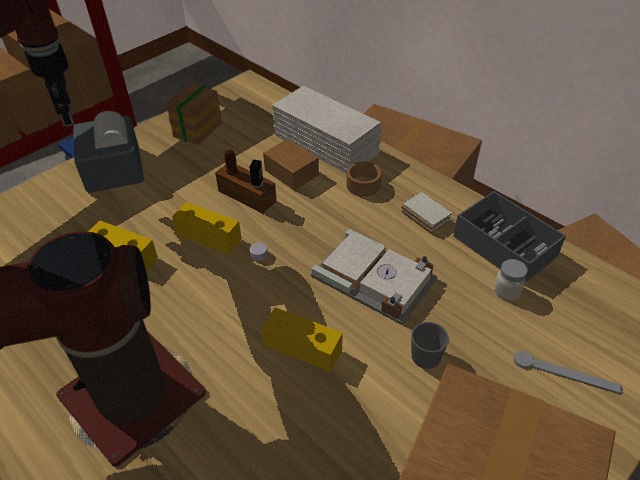

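View pics/wrist0.png

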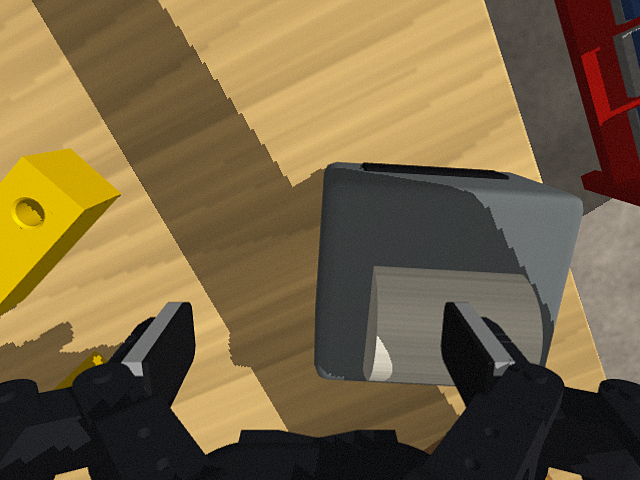

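The top view shows the brown rack at about (191,208) and the jig at about (378,203). Three yellow look-alike racks sit at (210,282), (165,362) and (390,310). In the brown rack, a dark tool stands at (167,206) and a black one at (205,200). I'll enlarge both areas.

```bash
cat > h.py <<'E'
from plant import *
import cv2, numpy as np
def ray(cal,u,v):
    p=cv2.undistortPoints(np.array([[[u,v]]],float),cal["intrinsics"],np.array(cal["dist_coeffs"]))[0,0]
    T=np.array(cal["world_from_camera"]); return T[:3,3],T[:3,:3]@np.array([p[0],p[1],1.])
def atz(cal,u,v,z):
    o,d=ray(cal,u,v); return o+d*(z-o[2])/d[2]
def atd(cal,u,v,D):
    o,d=ray(cal,u,v); return o+d*D[int(round(v)),int(round(u))]
def proj(cal,P):
    T=np.linalg.inv(np.array(cal["world_from_camera"])); P=np.atleast_2d(P).astype(float)
    r,_=cv2.Rodrigues(T[:3,:3]); return cv2.projectPoints(P,r,T[:3,3],cal["intrinsics"],np.array(cal["dist_coeffs"]))[0][:,0]
E
python3 - <<'E'
from h import *
a=cv2.imread("pics/top0.png");b=cv2.imread("pics/side0.png")
A=cv2.resize(a[170:245,145:245],(400,300),interpolation=cv2.INTER_CUBIC)
B=cv2.resize(a[155:247,315:437],(400,300),interpolation=cv2.INTER_CUBIC)
C=cv2.resize(b[140:215,205:305],(400,300),interpolation=cv2.INTER_CUBIC)
D=cv2.resize(b[225:321,310:438],(400,300),interpolation=cv2.INTER_CUBIC)
cv2.imwrite("pics/crop0.png",np.vstack([np.hstack([A,B]),np.hstack([C,D])]))
c=get_calibration("top");d=np.load("pics/top0.npy")
for n,(u,v) in dict(drv=(205,200),awl=(168,206),cam=(392,198),rackc=(188,212)).items(): print(n,atd(c,u,v,d).round(4))
E
```

```text
drv [0.5301 0.2243 0.1266]
awl [0.52   0.3044 0.1179]
cam [ 0.5502 -0.1756  0.0352]
rackc [0.5172 0.2755 0.0638]
```

View pics/crop0.png

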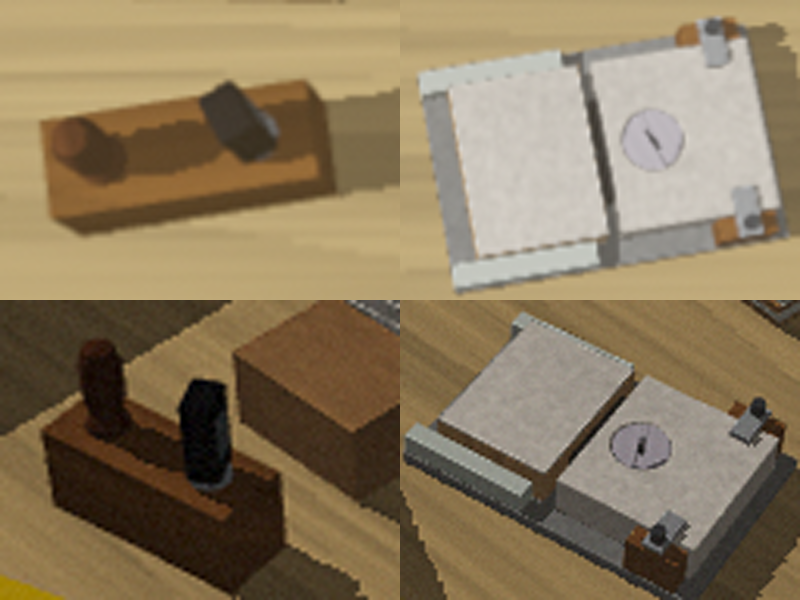

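```bash
python3 - <<'E'
from h import *
for psi in np.arange(-3,3.2,0.5):
    for p in ([.527,.222,.29],[.548,-.176,.22]):
        q=inverse_kinematics(p,[0,np.pi/2,psi]); print(round(psi,2),p[1],None if q is None else np.round(q,2))
movep([.525,.222,.30],[0,np.pi/2,-0.3])
c=get_calibration("wrist"); im,d=get_image("wrist"); np.save("pics/w1.npy",d); cv2.imwrite("pics/w1.png",im[:,:,::-1]);np.save("pics/w1T.npy",c["world_from_camera"])
movep([.548,-.176,.24],[0,np.pi/2,-0.3])
c=get_calibration("wrist"); im,d=get_image("wrist"); np.save("pics/w2.npy",d); cv2.imwrite("pics/w2.png",im[:,:,::-1]);np.save("pics/w2T.npy",c["world_from_camera"])
print(observe()["time_s"],observe()["eef_pos"])
E
```

```text
-3.0 0.222 [ 0.26  0.06  1.59 -0.    1.49  1.69]
-3.0 -0.176 [-0.45  0.11  1.67 -0.    1.36  0.98]
-2.5 0.222 [ 0.26  0.06  1.59 -0.    1.49  1.19]
-2.5 -0.176 [-0.45  0.11  1.67 -0.    1.36  0.48]
-2.0 0.222 [ 0.26  0.06  1.59 -0.    1.49  0.69]
-2.0 -0.176 [-0.45  0.11  1.67 -0.    1.36 -0.02]
-1.5 0.222 [ 0.26  0.06  1.59 -0.    1.49  0.19]
-1.5 -0.176 [-0.45  0.11  1.67 -0.    1.36 -0.52]
-1.0 0.222 [ 0.26  0.06  1.59 -0.    1.49 -0.31]
-1.0 -0.176 [-0.45  0.11  1.67 -0.    1.36 -1.02]
-0.5 0.222 [ 0.26  0.06  1.59 -0.    1.49 -0.81]
-0.5 -0.176 [-0.45  0.11  1.67 -0.    1.36 -1.52]
0.0 0.222 [ 0.26  0.06  1.59 -0.    1.49 -1.31]
0.0 -0.176 [-0.45  0.11  1.67  0.    1.36 -2.02]
0.5 0.222 [ 0.26  0.06  1.59  0.    1.49 -1.81]
0.5 -0.176 [-0.45  0.11  1.67  0.    1.36 -2.52]
1.0 0.222 [ 0.26  0.06  1.59  0.    1.49 -2.31]
1.0 -0.176 None
1.5 0.222 None
1.5 -0.176 None
2.0 0.222 None
2.0 -0.176 [-0.45  0.11  1.67  0.    1.36  2.26]
2.5 0.222 [0.26 0.06 1.59 0.   1.49 2.47]
2.5 -0.176 [-0.45  0.11  1.67  0.    1.36  1.76]
3.0 0.222 [0.26 0.06 1.59 0.   1.49 1.97]
3.0 -0.176 [-0.45  0.11  1.67  0.    1.36  1.26]
3.3417 [ 0.54849865 -0.17477512  0.24033546]
```

View pics/w1.png

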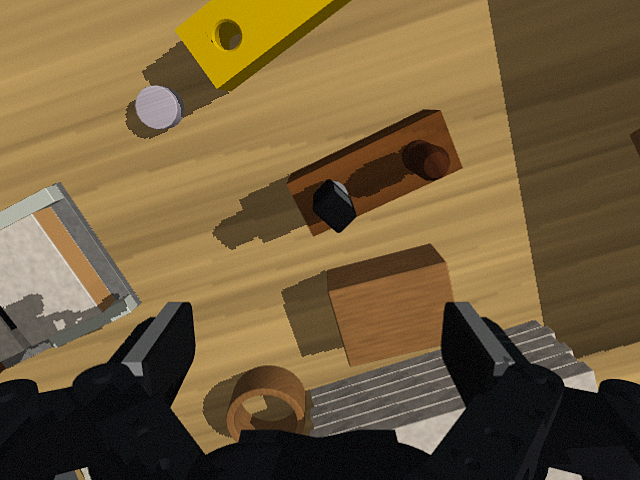

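View pics/w2.png

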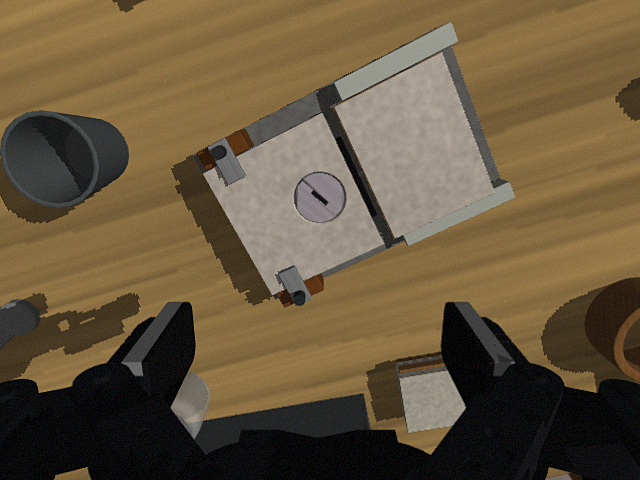

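The first wrist picture shows the black driver handle at about (336,205) with its grey collar at about (342,190), and the round brown awl at (427,158). The second shows the cam at (319,197), with its slot running from about (302,182) to (338,214).

```bash
python3 - <<'E'
from h import *
a=cv2.imread("pics/w1.png");b=cv2.imread("pics/w2.png")
cv2.imwrite("pics/c1.png",cv2.convertScaleAbs(cv2.resize(a[160:240,295:385],None,fx=7,fy=7,interpolation=cv2.INTER_CUBIC),alpha=1.8,beta=25))
cv2.imwrite("pics/c2.png",cv2.resize(b[165:230,285:355],None,fx=8,fy=8,interpolation=cv2.INTER_CUBIC))
E
```

```text
(no output)
```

View pics/c1.png

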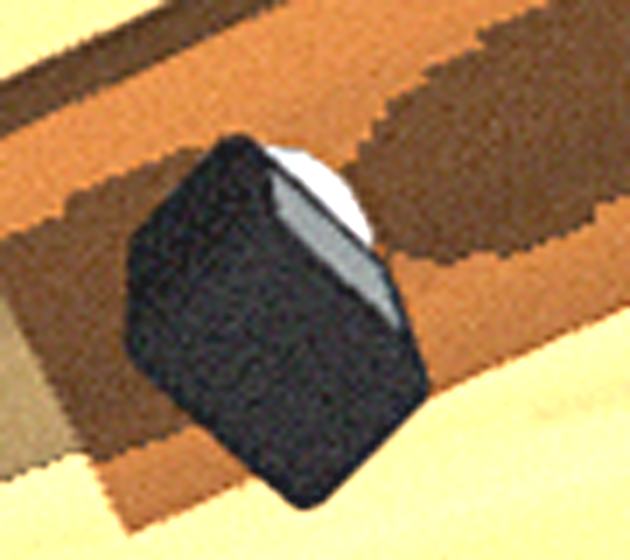

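View pics/c2.png

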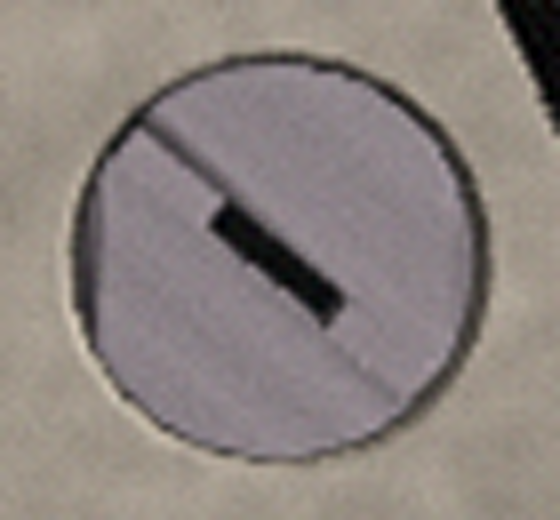

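```bash
python3 - <<'E'
from h import *
def cal(T): c=dict(get_calibration("wrist")); c["world_from_camera"]=np.load(T); return c
def f(p,o,s): return ((p[0]+.5)/s-.5+o[0],(p[1]+.5)/s-.5+o[1])
c=cal("pics/w1T.npy")
P=[atz(c,*f(p,(295,160),7),.127)[:2] for p in [(128,345),(303,510),(428,385),(253,220)]]
P=np.array(P); print(P.round(4)); print("ctr",P[[0,2]].mean(0), "long",np.linalg.norm(P[1]-P[0]),"short",np.linalg.norm(P[2]-P[1]))
v=P[1]-P[0]; print("x axis ang",np.arctan2(v[1],v[0])); v=P[2]-P[1]; print("y axis ang",np.arctan2(v[1],v[0]))
d=np.load("pics/w1.npy"); print("top", atd(c,334.3,211.7,d))
# rack: top-face points via depth
ys,xs=np.mgrid[105:245:1,280:470:1]
pts=np.array([atd(c,x,y,d) for x,y in zip(xs.ravel(),ys.ravel())])
m=(abs(pts[:,2]-.062)<.003); r=cv2.minAreaRect((pts[m][:,:2]*1000).astype(np.float32)); print("rack",r, np.median(pts[m][:,2]))
m=(pts[:,2]>.121)&(pts[:,2]<.133); q=pts[m]; print("tops",m.sum())
k=q[:,1]<.26; print("drv",cv2.minAreaRect((q[k][:,:2]*1000).astype(np.float32)),np.median(q[k][:,2]))
c=cal("pics/w2T.npy")
e=[atz(c,*f(p,(285,165),8),.042)[:2] for p in [(221,211),(336,314)]]
v=e[1]-e[0]; print("slot",e,"len",np.linalg.norm(v),"ang",np.arctan2(v[1],v[0]),"ctr",np.mean(e,0), "disc ctr",atz(c,*f((282,258),(285,165),8),.042))
w=[atz(c,*f(p,(285,165),8),.042)[:2] for p in [(75,258),(490,258)]]; print("disc dia",np.linalg.norm(w[1]-w[0]))
d=np.load("pics/w2.npy"); print(atd(c,300,165,d),atd(c,319,197,d))
# jig axis: joint edge line on clamped panel
E
```

```text
[[0.5263 0.2178]
 [0.5501 0.2308]
 [0.5404 0.248 ]
 [0.517  0.2349]]
ctr [0.53333688 0.23290594] long 0.027142377569467708 short 0.019786112946024205
x axis ang 0.5001603901496483
y axis ang 2.085451727870353
top [0.53336155 0.23288462 0.12681557]
rack ((527.8388671875, 274.2386169433594), (56.52981948852539, 150.3470916748047), 8.425642013549805) 0.06146727034044197
tops 1676
drv ((534.0070190429688, 232.60232543945312), (30.30463218688965, 22.216182708740234), 29.722402572631836) 0.12619286530306645
slot [array([ 0.54153483, -0.17813106]), array([ 0.55536594, -0.16998911])] len 0.016049637033853585 ang 0.53204608688936 ctr [ 0.54845038 -0.17406008] disc ctr [ 0.54807435 -0.1735949   0.042     ]
disc dia 0.04273597025608677
[ 0.51839093 -0.18118334  0.04200752] [ 0.54978524 -0.17480284  0.03337098]
```

```bash
python3 - <<'E'
from h import *
psi=0.519-np.pi; R=[0,np.pi/2,psi]
gripper_to(0.05,20)
movep([.534,.2327,.16],R)
c=get_calibration("wrist"); im,d=get_image("wrist"); cv2.imwrite("pics/w3.png",im[:,:,::-1])
s=observe();print(s["q"].round(2),s["eef_pos"],s["ft_force"],s["torque"],s["time_s"])
print(move_l([.534,.2327,.079],feed=.1,max_force=15))
print(observe()["eef_pos"])
gripper_to(0.015,80); hold(.2)
s=observe();print(s["opening"],s["eef_pos"],s["ft_force"],s["torque"],s["time_s"])
im,d=get_image("wrist"); cv2.imwrite("pics/w4.png",im[:,:,::-1])
E
python3 -c "
import cv2,numpy as np
cv2.imwrite('pics/w34.png',cv2.resize(np.hstack([cv2.imread('pics/w3.png'),cv2.imread('pics/w4.png')]),(800,300)))"
```

```text
[ 0.28  0.18  1.71 -0.    1.25  1.33] [0.53419544 0.23238059 0.16010894] [ 0.53014847  0.05613308 -0.69282984] [0.01074944 0.04824821 0.00383035] 6.4083
False
[0.53464769 0.23287874 0.0797368 ]
0.021165934852842717 [0.53477984 0.23296973 0.08004916] [-0.13223756  0.39637479  6.11643136] [-0.02855277  0.05759318 -0.01940869] 7.925
```

View pics/w34.png

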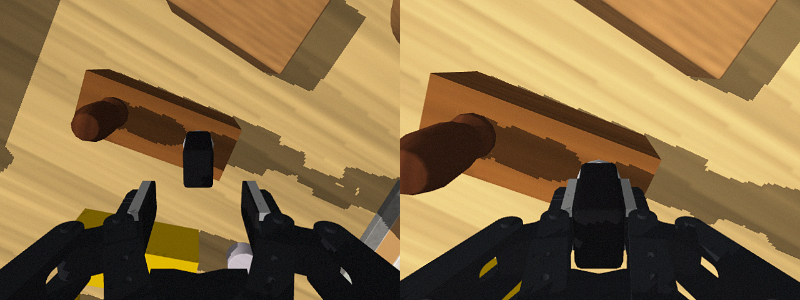

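```bash
python3 - <<'E'
from h import *
psi=0.519-np.pi; R=[0,np.pi/2,psi]
move_l([.534,.2327,.18],feed=.12)
s=observe();print(s["opening"],s["ft_force"],s["torque"])
movep([.534,.2327,.24],R)
ps=0.532-np.pi
movep([.5483,-.174,.20],[0,np.pi/2,ps])
move_l([.5483,-.174,.132],feed=.08,max_force=8)
hold(.2)
c=get_calibration("wrist"); im,d=get_image("wrist"); cv2.imwrite("pics/w5.png",im[:,:,::-1]); np.save("pics/w5T.npy",c["world_from_camera"])
s=observe();print(s["q"].round(2),s["eef_pos"],s["ft_force"],s["torque"],s["time_s"])
R_=cv2.Rodrigues
print("exp tip px",proj(c,s["eef_pos"]-[0,0,.073]))
im2,d2=get_image("side"); cv2.imwrite("pics/s5.png",im2[:,:,::-1])
E
```

```text
0.020890943166224238 [-0.13355864 -0.00558347 -0.6177386 ] [ 0.00719828 -0.00393531  0.04103746]
[-0.44  0.19  1.75 -0.    1.2   0.59] [ 0.54864014 -0.1741697   0.13260388] [ 0.47377959 -0.57433197 -1.63780719] [ 0.05409431 -0.03311905 -0.01066059] 12.0833
exp tip px [[317.53510388 244.89767573]]
```

View pics/w5.png

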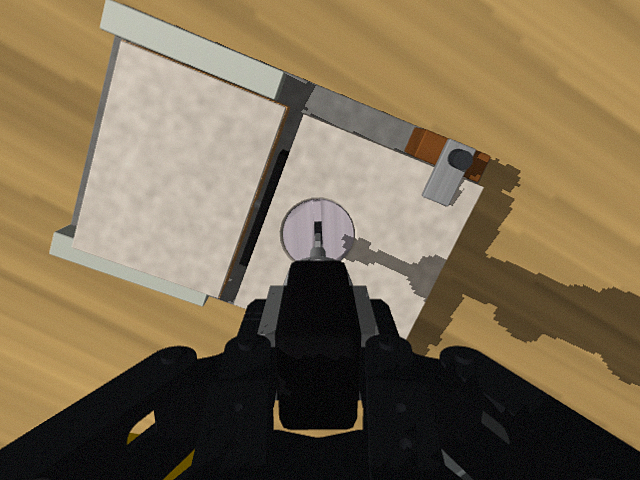

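```bash
python3 - <<'E'
import cv2
a=cv2.imread("pics/w5.png")
cv2.imwrite("pics/c5.png",cv2.resize(a[190:275,270:370],None,fx=8,fy=8,interpolation=cv2.INTER_CUBIC)[:600])
E
```

```text
(no output)
```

View pics/c5.png

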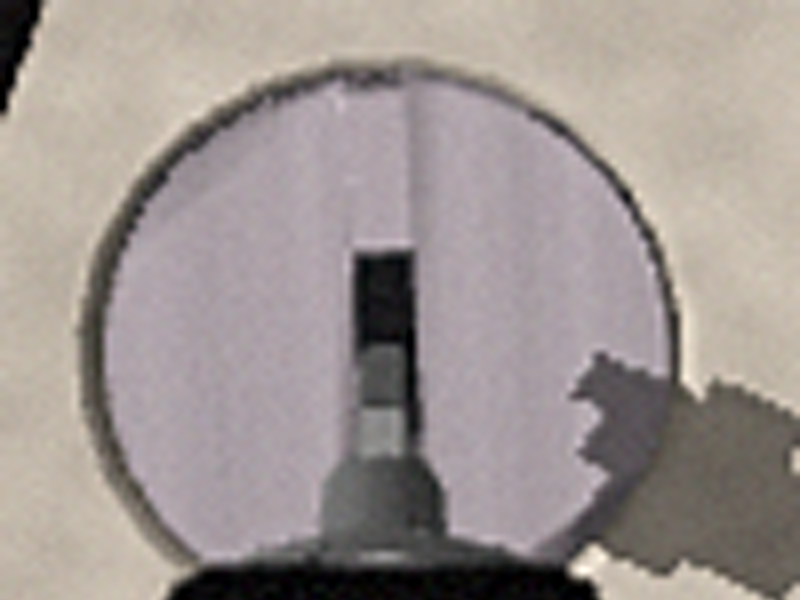

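```bash
python3 - <<'E'
from h import *
c=dict(get_calibration("wrist")); s=observe()
ps=0.532-np.pi; tz=np.array([np.cos(ps),np.sin(ps),0]); ty=np.array([-np.sin(ps),np.cos(ps),0])
f=lambda u,v:(270+(u+.5)/8-.5,190+(v+.5)/8-.5)
near=atz(c,*f(382.5,342),s["eef_pos"][2]-.073); far=atz(c,*f(383,250),.042)
tip=near+tz*.007; slot=far-tz*.00825
for n,p in dict(tip=tip,slot=slot,tcp=s["eef_pos"],disc=atz(c,*f(384,325),.042)).items():
    r=p-s["eef_pos"]; print(n,p.round(4),"z",round(r@tz*1e3,2),"y",round(r@ty*1e3,2))
e=[atz(c,*f(u,250),.042) for u in (354,412)]; print(np.linalg.norm(e[0]-e[1]))
e=[atz(c,*f(u,342),s["eef_pos"][2]-.073) for u in (359,406)]; print(np.linalg.norm(e[0]-e[1]))
E
```

```text
tip [ 0.5485 -0.1739  0.0594] z -0.06 y -0.17
slot [ 0.563  -0.1654  0.042 ] z -16.91 y -0.12
tcp [ 0.5485 -0.1741  0.1324] z 0.0 y 0.0
disc [ 0.5511 -0.1725  0.042 ] z -3.05 y -0.05
0.0041523443032575125
0.0031379582959842867
```

```bash
python3 - <<'E'
from h import *
c=dict(get_calibration("wrist")); s=observe()
ps=0.532-np.pi; tz=np.array([np.cos(ps),np.sin(ps),0])
f=lambda u,v:(270+(u+.5)/8-.5,190+(v+.5)/8-.5)
near=atz(c,*f(383,250),.042); r=near+tz*.00825-s["eef_pos"]; print("slot z",r@tz*1e3)
for v in (60,70,78): print((atz(c,*f(384,v),.042)-s["eef_pos"])@tz*1e3+20.5)
print((atz(c,*f(384,342),.042)-s["eef_pos"])@tz*1e3)
E
```

```text
slot z -0.40587358149141733
-2.0199922735168307
-1.301719541309975
-0.7262002469239839
-1.7743238089734896
```

Blade and slot line up to within about 0.4 mm in the picture, with the slot seen near (318,221) and the blade tip at (317,232). Next I go down gently.

```bash
python3 - <<'E'
from h import *
s=observe(); ps=0.532-np.pi; tz=np.array([np.cos(ps),np.sin(ps),0])
t=np.array([.5483,-.174,.1085])-.0004*tz
r=move_l(t,feed=.03,max_force=6); hold(.2)
s=observe();print(r,s["eef_pos"],s["ft_force"],s["torque"],s["joint_torque"][5],s["time_s"])
im,d=get_image("wrist"); cv2.imwrite("pics/w6.png",im[190:275,270:370,::-1].repeat(6,0).repeat(6,1))
E
```

```text
False [ 0.54867733 -0.17393641  0.10854967] [-0.36303202 -2.83782868 -2.9945946 ] [-0.49188291 -0.25318912  0.03919813] 0.013182343973312527 13.2667
```

View pics/w6.png

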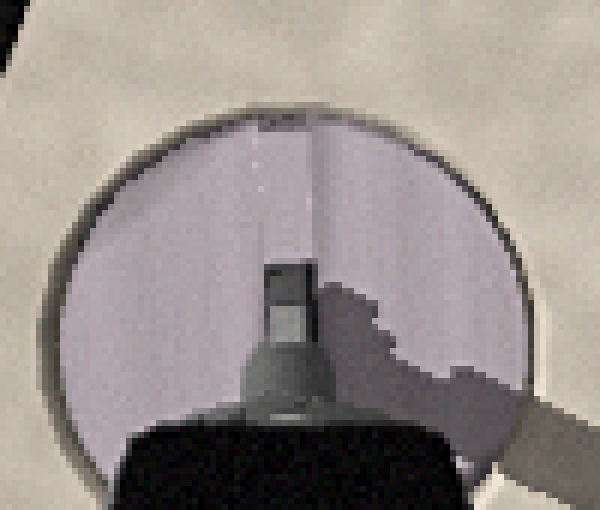

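```bash
python3 - <<'E'
from h import *
ps=0.532-np.pi; tz=np.array([np.cos(ps),np.sin(ps),0]); ty=np.array([-np.sin(ps),np.cos(ps),0])
t=np.array([.5483,-.174,.1085])-.0004*tz
def rep(k):
    F=np.mean([ (hold(.01),np.r_[observe()["ft_force"],observe()["torque"][2],observe()["joint_torque"][5]])[1] for _ in range(15)],0)
    e=observe()["eef_pos"]-t; print(k,"Fy %.2f Fz %.2f Fup %.2f Mz %.3f tq6 %.3f | act y %.2f z %.2f"%(F[:3]@ty,F[:3]@tz,F[2],F[3],F[4],e@ty*1e3,e@tz*1e3)); return F
rep("start")
for dy,dz in [(.0003,0),(.0006,0),(.0006,.0004)]:
    move_l(t+dy*ty+dz*tz,feed=.01,max_force=8); hold(.1); rep((dy,dz))
print(observe()["time_s"])
E
```

```text
start Fy 2.35 Fz 0.10 Fup -2.34 Mz 0.028 tq6 0.014 | act y 0.10 z 0.02
(0.0003, 0) Fy 1.57 Fz 0.38 Fup -1.57 Mz 0.011 tq6 0.009 | act y 0.22 z -0.01
(0.0006, 0) Fy -0.04 Fz 0.15 Fup -1.02 Mz 0.011 tq6 0.001 | act y 0.39 z -0.01
(0.0006, 0.0004) Fy -0.08 Fz -0.14 Fup -0.90 Mz -0.005 tq6 -0.000 | act y 0.55 z 0.40
14.8667
```

```bash
sed -i '$a\
ps=0.532-np.pi; tz=np.array([np.cos(ps),np.sin(ps),0]); ty=np.array([-np.sin(ps),np.cos(ps),0])\
t=np.array([.5483,-.174,.1085])-.0004*tz\
def rep(k,n=15):\
    F=np.mean([ (hold(.01),np.r_[observe()["ft_force"],observe()["torque"][2],observe()["joint_torque"][5]])[1] for _ in range(n)],0)\
    e=observe()["eef_pos"]-t; print(k,"Fy %.2f Fz %.2f Fup %.2f Mz %.3f tq6 %.3f | act y %.2f z %.2f"%(F[:3]@ty,F[:3]@tz,F[2],F[3],F[4],e@ty*1e3,e@tz*1e3)); return F' h.py
python3 - <<'E'
from h import *
for dy,dz in [(.001,.0004),(.0014,.0004),(.0018,.0004)]:
    move_l(t+dy*ty+dz*tz,feed=.01,max_force=8); hold(.1); rep((dy,dz),10)
print(observe()["time_s"])
E
```

```text
(0.001, 0.0004) Fy 0.16 Fz -0.03 Fup -1.02 Mz 0.001 tq6 -0.000 | act y 1.00 z 0.40
(0.0014, 0.0004) Fy -0.84 Fz 0.06 Fup -0.53 Mz 0.009 tq6 0.006 | act y 1.27 z 0.38
(0.0018, 0.0004) Fy -2.70 Fz -0.03 Fup 0.42 Mz 0.024 tq6 0.017 | act y 1.49 z 0.42
16.1667
```

```bash
python3 - <<'E'
from h import *
for dz in [.0012,.0017,-.0008,-.0013]:
    move_l(t+.0008*ty+dz*tz,feed=.015,max_force=8); hold(.05); rep(dz,8)
print(observe()["time_s"])
E
```

```text
0.0012 Fy -0.34 Fz -1.47 Fup -1.65 Mz -0.009 tq6 0.000 | act y 1.12 z 1.08
0.0017 Fy 0.94 Fz -3.26 Fup -2.17 Mz -0.008 tq6 0.005 | act y 1.03 z 1.41
-0.0008 Fy -0.20 Fz 0.14 Fup -0.89 Mz 0.001 tq6 0.001 | act y 0.73 z -0.55
-0.0013 Fy -0.04 Fz 0.12 Fup -1.05 Mz 0.001 tq6 0.000 | act y 0.80 z -1.28
17.7
```

```bash
cat > turn.py <<'E'
from h import *
def meas(n=6):
    v=[]
    for _ in range(n):
        hold(.008); s=observe(); v.append(np.r_[s["torque"][2],s["joint_torque"][5],s["ft_force"],s["q"][5]])
    return np.mean(v,0)
E
python3 - <<'E'
from turn import *
move_l(t+.0008*ty-.0004*tz,feed=.015,max_force=8); hold(.1); rep("c",10)
q=observe()["q"].copy(); q0=q[5]; print(q.round(4))
for k in range(8):
    t0=observe()["time_s"]
    q[5]+=.04; set_joints(q); m=meas()
    print("%.3f act %.3f Mz %.3f tq %.3f F %s dt %.2f"%(q[5]-q0,m[5]-q0,m[0],m[1],m[2:5].round(1),observe()["time_s"]-t0))
    if m[0]>.2: break
print(observe()["time_s"])
E
```

```text
c Fy 0.11 Fz 0.00 Fup -1.03 Mz 0.012 tq6 -0.000 | act y 0.78 z -0.40
[-0.444   0.2244  1.7639 -0.      1.1533  0.5948]
0.040 act 0.039 Mz -0.008 tq 0.076 F [ 0.1 -0.1 -0.5] dt 0.30
0.080 act 0.078 Mz 0.015 tq 0.097 F [-0.4  0.2 -1. ] dt 0.30
0.120 act 0.118 Mz 0.064 tq 0.141 F [ 0.2  0.4 -0.7] dt 0.30
0.160 act 0.158 Mz 0.057 tq 0.139 F [-0.3  0.4 -0.7] dt 0.30
0.200 act 0.198 Mz 0.076 tq 0.139 F [-0.3  0.2 -0.6] dt 0.30
0.240 act 0.238 Mz 0.053 tq 0.139 F [-0.   0.4 -0.5] dt 0.30
0.280 act 0.278 Mz 0.069 tq 0.139 F [-0.2  0.7 -0.6] dt 0.30
0.320 act 0.318 Mz 0.090 tq 0.139 F [-0.3  0.4 -0.9] dt 0.30
20.5333
```

```bash
python3 - <<'E'
from turn import *
q=observe()["q"].copy(); q[:5]=[-.444,.2244,1.7639,0,1.1533]; q[5]=.5948+.320; q0=.5948; L=[]
for k in range(22):
    q[5]+=.04; set_joints(q); m=meas(4); load=max(m[1]-.076, m[0]-.03); L.append(m[1])
    print("%.3f act %.3f Mz %.3f ld %.3f F %s"%(q[5]-q0,m[5]-q0,m[0],m[1]-.076,m[2:5].round(1)))
    if m[1]-.076>.16 or m[0]>.2 or np.abs(m[2:5]).max()>12: break
print(observe()["time_s"])
E
```

```text
0.360 act 0.358 Mz 0.071 ld 0.092 F [-0.2  0.7 -0.3]
0.400 act 0.398 Mz 0.090 ld 0.120 F [-0.7  1.1 -0. ]
0.440 act 0.438 Mz 0.154 ld 0.132 F [-0.7  0.8 -0.4]
0.480 act 0.478 Mz 0.115 ld 0.120 F [-0.4  2.1 -0.5]
0.520 act 0.518 Mz 0.147 ld 0.129 F [-0.3  1.8 -0.4]
0.560 act 0.558 Mz 0.136 ld 0.130 F [-0.8  1.4 -0.8]
0.600 act 0.598 Mz 0.101 ld 0.131 F [-0.4  1.8 -0.7]
0.640 act 0.638 Mz 0.128 ld 0.131 F [-0.1  1.8 -0.5]
0.680 act 0.678 Mz 0.142 ld 0.129 F [-0.5  1.8 -0.6]
0.720 act 0.718 Mz 0.126 ld 0.130 F [-0.4  2.  -0.4]
0.760 act 0.758 Mz 0.127 ld 0.131 F [-0.3  2.3 -0.8]
0.800 act 0.798 Mz 0.111 ld 0.132 F [ 0.   2.  -0.7]
0.840 act 0.838 Mz 0.117 ld 0.133 F [-0.1  2.2 -0.3]
0.880 act 0.878 Mz 0.142 ld 0.133 F [-0.8  2.2 -0.9]
0.920 act 0.918 Mz 0.124 ld 0.132 F [-0.   2.2 -0.2]
0.960 act 0.958 Mz 0.116 ld 0.131 F [ 0.2  3.  -0.5]
1.000 act 0.998 Mz 0.125 ld 0.131 F [-0.3  2.6 -0.8]
1.040 act 1.038 Mz 0.139 ld 0.132 F [-0.3  2.5 -0.7]
1.080 act 1.078 Mz 0.120 ld 0.133 F [-0.4  2.1 -0.3]
1.120 act 1.118 Mz 0.123 ld 0.133 F [-0.8  2.3 -0.9]
1.160 act 1.158 Mz 0.134 ld 0.134 F [-0.5  2.6 -0.6]
1.200 act 1.198 Mz 0.148 ld 0.135 F [-0.4  2.4 -1.1]
26.7667
```

```bash
python3 - <<'E'
from turn import *
q=observe()["q"].copy(); q[:5]=[-.444,.2244,1.7639,0,1.1533]; q0=.5948; q[5]=q0+1.2; fine=False
for k in range(40):
    q[5]+=.012 if fine else .03; set_joints(q); m=meas(8 if fine else 4); ld=m[1]-.076
    print("%.3f act %.3f Mz %.3f ld %.3f F %s"%(q[5]-q0,m[5]-q0,m[0],ld,m[2:5].round(1)))
    if ld>.148: fine=True
    if ld>.235 or m[0]>.265 or np.abs(m[2:5]).max()>12 or q[5]>2.45: break
print(observe()["time_s"])
E
```

```text
1.230 act 1.229 Mz 0.152 ld 0.120 F [-0.1  2.4 -0.5]
1.260 act 1.259 Mz 0.129 ld 0.122 F [-0.5  2.4 -0.9]
1.290 act 1.289 Mz 0.139 ld 0.120 F [-0.7  2.4 -0.6]
1.320 act 1.319 Mz 0.130 ld 0.122 F [-0.5  2.1 -0.9]
1.350 act 1.349 Mz 0.168 ld 0.137 F [-0.7  2.7 -0.6]
1.380 act 1.379 Mz 0.160 ld 0.156 F [-1.1  2.3 -0.8]
1.392 act 1.392 Mz 0.171 ld 0.123 F [-0.8  2.8 -0.6]
1.404 act 1.404 Mz 0.192 ld 0.138 F [-0.7  2.4 -0.7]
1.416 act 1.416 Mz 0.184 ld 0.146 F [-1.1  2.3 -0.5]
1.428 act 1.428 Mz 0.206 ld 0.156 F [-1.   2.5 -0.8]
1.440 act 1.440 Mz 0.206 ld 0.161 F [-1.3  2.6 -0.4]
1.452 act 1.452 Mz 0.226 ld 0.170 F [-1.7  2.6 -0.5]
1.464 act 1.464 Mz 0.245 ld 0.173 F [-1.5  2.9 -0.3]
1.476 act 1.476 Mz 0.253 ld 0.184 F [-1.5  2.3 -0.2]
1.488 act 1.488 Mz 0.243 ld 0.182 F [-1.7  2.4 -0.3]
1.500 act 1.500 Mz 0.228 ld 0.194 F [-1.9  3.  -0.6]
1.512 act 1.512 Mz 0.246 ld 0.208 F [-2.1  2.5 -0.3]
1.524 act 1.524 Mz 0.234 ld 0.192 F [-1.9  2.9 -0.3]
1.536 act 1.536 Mz 0.236 ld 0.203 F [-2.1  2.6 -0.2]
1.548 act 1.548 Mz 0.267 ld 0.217 F [-2.1  2.6 -0.3]
32.9
```

```bash
python3 - <<'E'
from turn import *
v=[]
for _ in range(30):
    hold(.01); s=observe(); v.append(np.r_[s["torque"],s["joint_torque"][5],s["q"][5]])
v=np.array(v); print(v.mean(0).round(4),v.std(0).round(3),s["opening"],s["time_s"],s["eef_pos"])
im,d=get_image("wrist"); cv2.imwrite("pics/w7.png",im[:,:,::-1]); cv2.imwrite("pics/c7.png",im[170:275,240:370,::-1].repeat(6,0).repeat(6,1)[:600])
im,d=get_image("side"); cv2.imwrite("pics/s7.png",im[:,:,::-1])
E
```

```text
[0.6676 0.5398 0.2603 0.2723 2.1428] [0.036 0.029 0.028 0.002 0.   ] 0.0211042237192675 33.15 [ 0.54936175 -0.17426384  0.1084711 ]
```

View pics/w7.png

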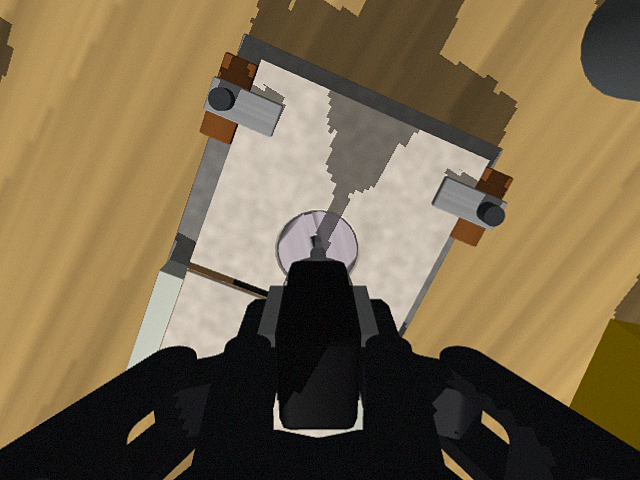

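View pics/c7.png

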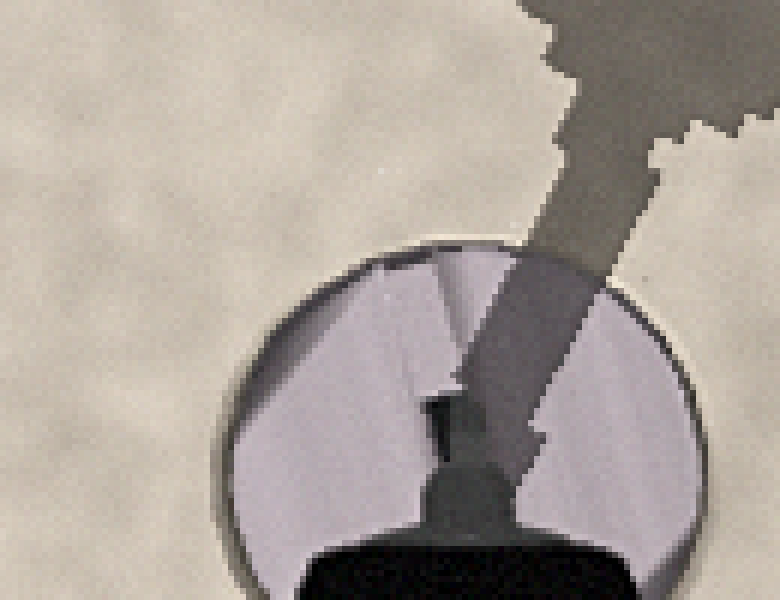

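Moment about the axis is now steady at 0.26 Nm, up from the 0.13 Nm plateau while sliding. That is firm, so I stop turning here. Next I ease back only inside the slot play until the blade is unloaded, then lift.

```bash
python3 - <<'E'
from turn import *
q=observe()["q"].copy(); q[:5]=[-.444,.2244,1.7639,0,1.1533]; q0=.5948; q[5]=q0+1.548
for k in range(8):
    q[5]-=.025; set_joints(q); m=meas(8)
    print("%.3f Mz %.3f tq %.3f F %s"%(q[5]-q0,m[0],m[1],m[2:5].round(1)))
    if m[0]<.03: break
s=observe(); print(s["time_s"],s["eef_pos"])
E
```

```text
1.523 Mz 0.198 tq 0.177 F [-2.3  2.8 -0.5]
1.498 Mz 0.165 tq 0.126 F [-2.   2.7 -0.4]
1.473 Mz 0.107 tq 0.074 F [-2.4  2.7 -0.1]
1.448 Mz 0.064 tq 0.037 F [-2.   2.7 -0.6]
1.423 Mz 0.036 tq 0.008 F [-2.   2.8 -0.9]
1.398 Mz 0.028 tq -0.018 F [-0.1  1.  -1.7]
35.15 [ 0.54981663 -0.17464038  0.10868757]
```

```bash
python3 - <<'E'
from turn import *
s=observe(); p=s["eef_pos"]
print(move_l([p[0],p[1],.118],feed=.04,max_force=8)); print(observe()["ft_force"])
move_l([p[0],p[1],.19],feed=.1)
q=observe()["q"].copy(); 
hold(.05)
im,d=get_image("wrist"); cv2.imwrite("pics/w8.png",im[:,:,::-1]); np.save("pics/w8T.npy",get_calibration("wrist")["world_from_camera"]);np.save("pics/w8.npy",d)
print(observe()["time_s"],observe()["opening"])
E
```

```text
False
[-0.37743997  0.60053303 -2.04683201]
36.5083 0.021245820871250782
```

View pics/w8.png

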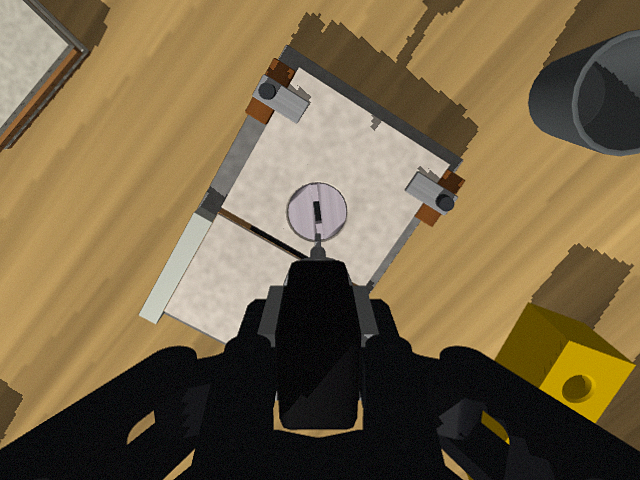

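```bash
python3 - <<'E'
from turn import *
R=[0,np.pi/2,.519-np.pi]
p=observe()["eef_pos"]; move_l([p[0],p[1],.24],feed=.15)
movep([.534,.2327,.24],R)
move_l([.534,.2327,.165],feed=.1); hold(.1)
im,d=get_image("wrist"); cv2.imwrite("pics/w9.png",im[:,:,::-1])
im,d=get_image("top"); cv2.imwrite("pics/t9.png",im[:,:,::-1])
print(observe()["time_s"],observe()["eef_pos"])
E
```

```text
39.6 [0.53455136 0.23288381 0.16595339]
```

View pics/w9.png

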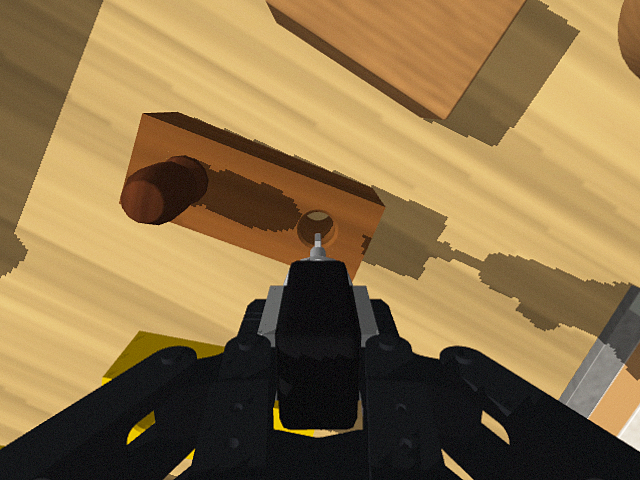

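The blade tip at (318,235) is lined up with the empty hole at (317,228), so I lower it.

```bash
python3 - <<'E'
from turn import *
print(move_l([.534,.2327,.12],feed=.05,max_force=6),observe()["eef_pos"])
r=move_l([.534,.2327,.0785],feed=.04,max_force=5); s=observe(); print(r,s["eef_pos"],s["ft_force"],s["time_s"])
im,d=get_image("wrist"); cv2.imwrite("pics/w10.png",im[:,:,::-1])
E
```

```text
False [0.53433575 0.23278656 0.12043894]
True [0.53347613 0.23255939 0.08005099] [-0.17916444 -0.22487831  4.01958659] 41.5667
```

View pics/w10.png

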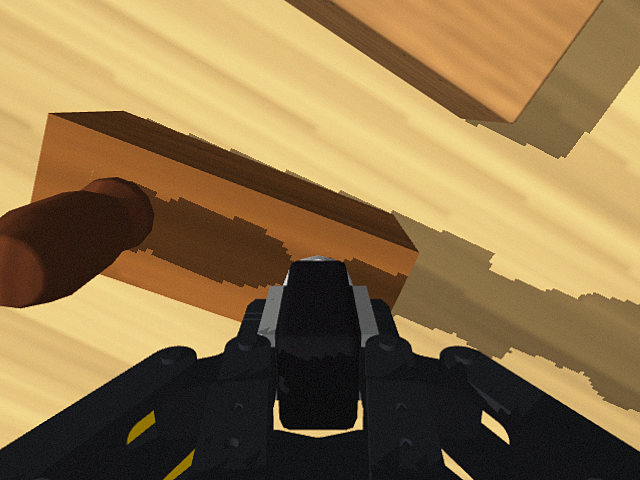

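Contact came at TCP z = 0.080, the same height as at the grasp, so the collar rests on the rack. I release and retreat, then check the driver and the joint.

```bash
python3 - <<'E'
from turn import *
R=[0,np.pi/2,.519-np.pi]
gripper_to(0.05,20); hold(.1)
p=observe()["eef_pos"]; move_l([p[0],p[1],.22],feed=.12)
movep([.54,-.0,.30],[0,np.pi/2,-.3])
movep([.548,-.14,.26],[0,np.pi/2,-.3])
hold(.05)
c=get_calibration("wrist"); im,d=get_image("wrist"); cv2.imwrite("pics/w11.png",im[:,:,::-1]); np.save("pics/w11T.npy",c["world_from_camera"]);np.save("pics/w11.npy",d)
im,d=get_image("side"); cv2.imwrite("pics/s11.png",im[:,:,::-1])
s=observe();print(s["time_s"],s["ft_force"])
a=cv2.imread("pics/s11.png")
A=cv2.resize(a[140:215,205:305],(400,300),interpolation=cv2.INTER_CUBIC)
D=cv2.resize(cv2.imread("pics/w11.png")[100:280,190:430],(400,300))
cv2.imwrite("pics/c11.png",np.hstack([A,D]))
E
```

```text
46.55 [-0.29513289  0.46980745  0.19317359]
```

View pics/c11.png

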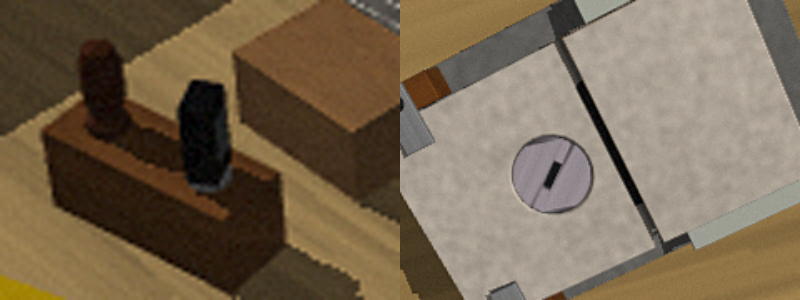

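View pics/w11.png

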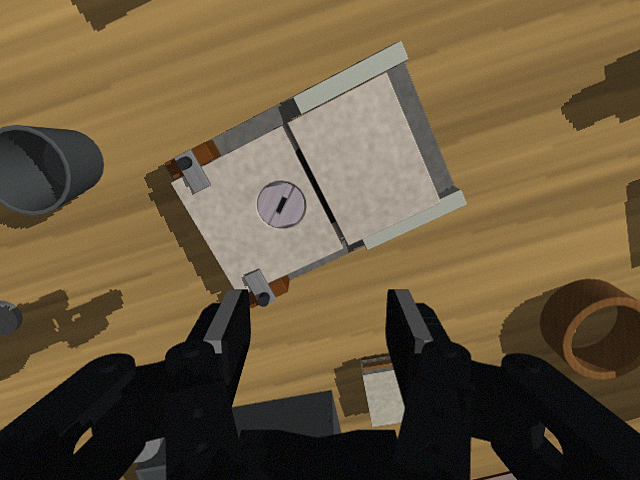

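```bash
python3 - <<'E'
import cv2
a=cv2.imread("pics/w11.png")
cv2.imwrite("pics/z11.png",cv2.convertScaleAbs(cv2.resize(a[115:255,275:365],None,fx=4.2,fy=4.2,interpolation=cv2.INTER_CUBIC),alpha=1.6,beta=20))
E
```

```text
(no output)
```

View pics/z11.png

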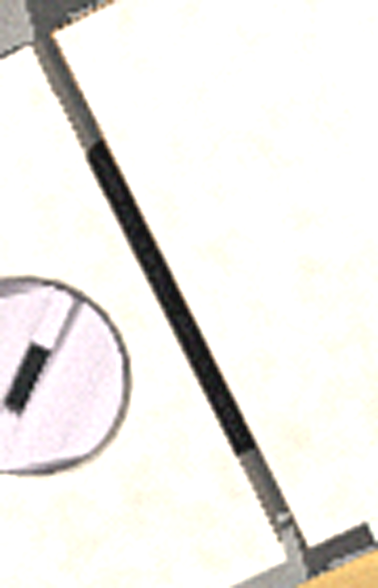

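The black seal strip fills the joint right up to the loose panel's edge, and the driver stands upright with its collar on the rack. I hand the job in.

```bash
python3 -c "
from plant import *
job_done(); print(observe()['time_s'])"
```

```text
the job is handed in; nothing more can be done
the job is handed in; nothing more can be done
```

The job is handed in: the cam is tightened, the panel is snug against the seal, and the screwdriver is back in its rack hole. The last clock reading before handing in was 46.6 s of the 70 s allowed.

- **Turning:** I fitted the blade into the cam slot, centred it by feel, and turned clockwise. The moment held at about 0.13 Nm while the panel slid, then climbed. I stopped at about 0.26 Nm, as near to 0.25 Nm as the sensor noise of about 0.03 Nm allowed. Side and downward forces stayed within about 3 N while turning. I then eased the blade back inside the slot play until it was unloaded, and lifted it out.
- **Putting back:** Lowering the screwdriver, contact came at the same height as when I first gripped it, so it is fully down. The side picture shows it upright with its collar on the rack.
- **Last checks:** The close-up of the joint shows the seal strip filling the gap up to the loose panel, with the cam still turned. I saw no bumps or moved objects.
- **Disagreement:** The joint-6 torque, corrected for friction, read lower than the wrist sensor near the end, about 0.22 against 0.26 Nm. I put that down to joint friction changing with the smaller steps and went by the wrist sensor. I did not measure directly how far the seal is squeezed.

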